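Find the tight spot on the saw's fence rail and set the length stop short of it

ROBOT

A 6-joint arm with a two-finger parallel gripper is mounted at the origin on the work surface. World frame = base frame: x ahead of the robot, y to its left, z up, the work surface at z = 0. Lengths are in m, angles in rad, forces in N, time in s.
With the tool pointing down it reaches from about 0.375 to 0.9 m from the base axis. Payload 3.1 kg.
Tool frame: the origin (TCP) lies between the finger pads; the fingertips stand 17 mm ahead of it and the grasp point (between the pads) lies 2 mm behind it; z points along the fingers, y is the line along which they close (so a half turn about z gives the same grasp; the last joint's range is limited). The gripper opens to 85 mm and grips with 20 to 120 N. Pads are 22 mm wide; open, the fingers measure 114 mm over their backs; the gripper's body (76 mm by 85 mm) begins 54 mm behind the grasp point. The pads swing forward as they close: fully open they stand 13 mm farther back than shut.
Start: joints at [-1.377, 0.527, 1.433, -0, 1.181, -0.178], TCP at [0.228, -0.582, 0.248] pointing down, gripper open.
Joint ranges: [-3.08, 3.08], [-0.75, 2.2], [0.22, 2.44], [-1.43, 4.57], [0, 2.65], [-2.85, 2.85]. Speed limits (rad/s): [2.79, 2.79, 3.14, 3.14, 3.14, 3.14].

INTERFACE

Orientations are given as a unit quaternion [x, y, z, w].
In Python, from station import sense, vision, order gives the robot as it stands.
- The arm moves only by the shell command python3 -m crank 'ROWS' [OPENING] [FORCE]. ROWS is JSON, a list of rows, each an object with "dp": the shift along the world's x, y, z in units of 30 mm (1.0 is 30 mm), a list of three; "angular": the turn, a rotation vector about the world's x, y, z in degrees, a list of three. In form: [{"dp": [dx, dy, dz], "angular": [ax, ay, az]}, ...]. A call has 1 to 20 rows; each row shifts and turns the commanded pose from where the row before left it; what a row does not reach is not made up. A row lasts 1/10 s, in which the tool goes at most 50 mm and 8.59 degrees, less where a joint would pass 70% of its speed; a pose out of reach is approached as far as the arm can. A call is refused whole if a number of a shift passes 1 or a number of a turn 8.59, either way. A call with a gripper value outside its range is refused whole. OPENING is the closure, from 0 (fully open) to 1 (shut), set as the call begins (- or left out, the last holds). The fingers move at their own pace and stop on an object; FORCE is the grip in N (left out, the last holds). Time passes only in rows, so rows that do not move let the fingers close. It gives the time, the measured TCP pose, the force, the opening and the grip force at its end, in the units of the state.
- sense(): the state, without advancing time (a new reading comes with each control period).
- vision.snapshot(name): name is "scene" or "top" or "wrist"; returns a dict with "image" (420x560x3 uint8, blue, green, red), "range_z" (420x560 float32, m along the optical axis (not along the pixel's ray), 0 where there is no reading), "mtx" (3x3 intrinsics, pixels), "pose" (4x4, takes a point from camera to world coordinates); the wrist camera has in their place "mount" (4x4, takes a point from camera to tool coordinates, whose origin is the TCP and whose axes are the flange's). Camera axes: x right, y down, z forward; pixel columns grow to the right and rows downward; lengths in m; the calibration is good to about 2 mm. A picture is of the moment at which its call begins: read the wrist's pose just before it.
- order.sign_off(): hands the job in; it is judged then, once.
The state is a dict: "t": time; "q": joint angles; "qd": joint speeds; "tau": joint torques, N m; "tcp_pos": TCP position; "tool_rot": TCP orientation; "force": force on the tool from outside, world axes, zero at the start; "ft_torque": the same for the moment, N m; "finger_gap": opening from 0.0 (shut) to 1.0 (fully open); "gripper_force": force on a finger pad.
Only numpy, scipy, OpenCV 4.12 (cv2) and the standard library are available. Lean on these libraries where they do the work, as an engineer would, in place of code of your own. Each camera call takes 0.05 s, during which the arm holds its last target. There are 200 camera calls.

TASK

The length stop binds somewhere along this saw fence rail. Slide the stop along the rail, pushing the small marker slider ahead of it, until you feel the marker run firmly into the tight spot, but do not force it; then back the stop off about 20 mm so the marker is left standing at the tight spot, press the stop's lock lever down flat, and let go. Leave the things on the bench alone.

Things in the scene. Friction and masses are not known exactly. Their poses are not given: they have to be found in the camera images.
- rail: Aluminium fence rail fixed to the bench, 500 mm long (y axis), 60 mm wide (x), 30 mm high; origin at the centre of its underside, z up; yaw up to 20 degrees. Stop and marker slide along y only; 'ahead' is rail +y (to the robot's left). An unseen, unmeasured tight spot in it catches only the marker, whose origin is then 45 to 170 mm ahead of the rail's centre.
- strip: Black running strip, 10 mm wide, 500 mm long, let flush into the rail's top and fixed; same origin and axes as the rail. The unseen tight spot is somewhere in it, so the marker presses on the strip there; elsewhere it runs free.
- stop: Grey sliding length stop, 140 mm long (along the rail), 76 mm wide, flat top 50 mm above the bench; origin on the rail's centre line at bench height, mid-length; axes as the rail's. Slides with 1.2 N of drag plus 6 N per m/s. Carries a black upright grip near its rear and a lock lever near its front. The marker stands ahead of it, not attached.
- marker: Small black saddle on the rail ahead of the stop, 30 mm long, 76 mm wide, top 50 mm high; origin on the rail's centre line at bench height, mid-length. 1.2 N of drag; stays where left. To be pushed only by the stop's front face. At the tight spot the push rises by 1 N per mm: 5 to 10 N above the drag is firm, 18 N is forcing it. Unloaded, it springs back until 1 N stays on it.
- grip (a point): Point on the stop's black upright grip, 35 mm behind the stop's origin and 85 mm above the bench. The grip is 20 mm along the rail by 34 mm across, and stands from 50 to 100 mm above the bench; it can be pinched from above either way. Axes as the stop's.
- nose (a point): Middle of the stop's front face, 70 mm ahead of the stop's origin, 40 mm above the bench.
- tail (a point): Middle of the marker's rear face, 15 mm behind its origin, 40 mm above the bench. The distance from nose to tail is the open gap between stop and marker.
- lock (a joint): Lock lever: 0 = raised (30 degrees above level), 0.52 rad = flat, its end. Arm 55 mm long, 12 mm thick, 18 mm black ball at its end. Pivot parallel to the rail, 45 mm ahead of the stop's origin, 28 mm to its +x side, 61 mm high; the arm reaches to -x. Press the ball straight down from where it stands, about 2 N; it stays where it is left. Flat, the ball is 61 mm high.
- lever_tip (a point): Centre of the black ball at the end of the lock lever; raised it is about 85 to 88 mm above the bench.
- glue: White glue bottle, 52 mm diameter, 130 mm tall, beyond the rail; origin under its centre. Leave alone.
- offcut: Pale wood offcut 45 x 130 x 18 mm lying beyond the rail; origin under its centre. Leave alone.
- driver: Screwdriver lying beyond the rail; leave alone.
- tape: Yellow tape measure 65 x 35 x 60 mm beyond the rail; origin under its centre. Leave alone.

How it is judged:
On the way, in this order (a step that is already met when the one before it is completed fails the run):
1. the stop presses the marker firmly (over 2.5 N) into the tight spot (contact force between marker and strip above 2.5 N and contact force between stop and marker above 2.5 N), for 0.2 s.
2. the stop is backed off, 8 to 40 mm clear of the marker, which stays at the tight spot (distance between nose and tail between 0.008 and 0.04 m and contact force between marker and strip above 0.15 N), for 0.2 s.
3. the lock lever is pressed down (value of joint lock above 0.42 rad), for 0.2 s.
At the end, for the whole second after the job is handed in: The marker still stands touching the tight spot, the stop is at rest 8 to 40 mm behind it (nose to tail), and the lock lever is down (over 0.42 of 0.52 rad) (all of step 2 and value of joint lock above 0.42 rad and linear speed of each of stop, marker below 0.01 m/s).
It fails at once if the tight spot is forced: 18 N or more on it (contact force between marker and strip above 18 N).
It fails at once if the robot pushes the marker itself (contact force between any of the fingers, the arm and marker above 2 N).
It fails at once if a bystander (glue, offcut, screwdriver, tape) is shifted by more than 30 mm (distance of any of glue, offcut, driver, tape from where it was at the start of the episode above 0.03 m).
It also fails if it takes over 70 s, if anything falls off the work surface, if the arm or the gripper's body presses on something with over 40 N, if the wrist force passes 120 N, or if a joint passes its speed limit or range.

## Working session

There is one attempt and no reset: what is moved stays moved. The work goes in short steps, Python scripts to look and compute and a shell command to move; the robot and the scene stay as the last step left them, time stands still between calls to the robot, and variables do not carry over. Pictures are saved under pics/ and viewed, at most 10 in all, crops included, and the job is handed in when it is done.

```bash
mkdir -p pics; ls; python3 - <<'E'
from station import sense,vision
import cv2,numpy as np
s=sense();print(s)
for n in("scene","top"):
    d=vision.snapshot(n);cv2.imwrite(f"pics/{n}0.png",d["image"]);np.savez(f"{n}0.npz",**d);print(n,d["mtx"],d["pose"])
E
```

```text
pics
{'t': 0.0, 'q': array([-1.37644788e+00,  5.28461887e-01,  1.43392694e+00,  8.09907118e-06,
        1.18137789e+00, -1.78534758e-01]), 'qd': array([ 0.00076747,  0.0012177 , -0.00167053, -0.00181175, -0.00030557,
        0.00031563]), 'tau': array([ 3.75680543e-05, -4.42354488e+01, -1.78025347e+01, -3.67575431e-04,
        8.28703749e-03, -6.14694216e-07]), 'tcp_pos': array([ 0.22756329, -0.58136282,  0.24732837]), 'tool_rot': array([ 9.82669757e-01,  1.85361720e-01, -4.85033230e-06, -1.08702585e-03]), 'force': array([-0.41966867, -0.11565231, -1.08429874]), 'ft_torque': array([-0.06993181,  0.01831273, -0.03607899]), 'gripper_force': 0.0, 'finger_gap': 1.0003007154210553}
scene [[453.25545429   0.         289.33092134]
 [  0.         453.25545429 210.58462932]
 [  0.           0.           1.        ]] [[ 0.02594138  0.7140146  -0.69965005  1.22644356]
 [ 0.99950108 -0.00591137  0.03102642  0.0137081 ]
 [ 0.01801742 -0.70010585 -0.71381172  0.7086057 ]
 [ 0.          0.          0.          1.        ]]
top [[441.91464029   0.         277.92972951]
 [  0.         441.91464029 206.89792847]
 [  0.           0.           1.        ]] [[ 1.87019580e-02 -9.85023873e-01  1.71400721e-01  4.68980372e-01]
 [-9.99820907e-01 -1.89217049e-02  3.51675827e-04  6.71854484e-02]
 [ 2.89678478e-03 -1.71376601e-01 -9.85201334e-01  9.28754983e-01]
 [ 0.00000000e+00  0.00000000e+00  0.00000000e+00  1.00000000e+00]]
```

View pics/top0.png

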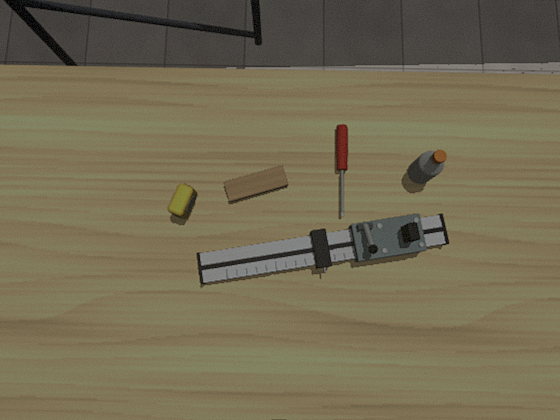

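View pics/scene0.png

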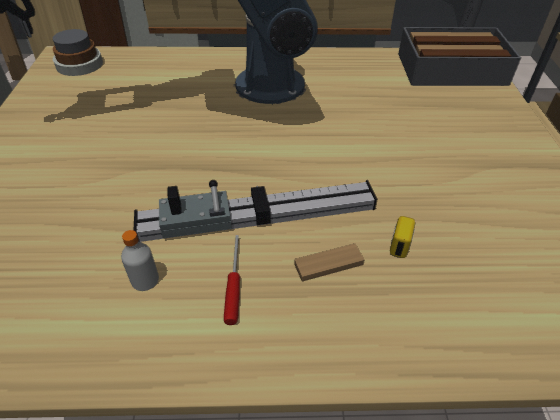

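```bash
cat > h.py <<'E'
import numpy as np,cv2
def cloud(d,T=None):
    T=d["pose"] if T is None else T
    K=d["mtx"];Z=d["range_z"];v,u=np.indices(Z.shape)
    P=np.stack([(u-K[0,2])/K[0,0]*Z,(v-K[1,2])/K[1,1]*Z,Z],-1)
    return P@T[:3,:3].T+T[:3,3]
def rect(W,lo,hi,roi,minA=20):
    """min-area rects in world xy of connected blobs with lo<z<hi inside pixel roi"""
    m=((W[...,2]>lo)&(W[...,2]<hi)).astype(np.uint8);k=np.zeros_like(m);u0,u1,v0,v1=roi;k[v0:v1,u0:u1]=1;m*=k
    n,l,st,_=cv2.connectedComponentsWithStats(m,connectivity=4)
    out=[]
    for i in range(1,n):
        if st[i,4]>=minA:
            p=W[l==i];out.append((st[i,4],cv2.minAreaRect((p[:,:2]*1000).astype(np.float32)),np.median(p[:,2])*1000,p.mean(0)*1000))
    return out
E
python3 - <<'E'
from h import *
np.set_printoptions(precision=1,suppress=True)
d=np.load("top0.npz");W=cloud(d)
roi=(190,455,205,290)
for a,b in((.022,.036),(.044,.056),(.044,.12),(.075,.12)):
    print(a,b)
    for r in rect(W,a,b,roi):print(r)
d=np.load("scene0.npz");W=cloud(d)
print("scene")
for a,b in((.022,.036),(.044,.056),(.075,.12)):
    print(a,b)
    for r in rect(W,a,b,(125,385,170,240)):print(r)
E
```

```text
0.022 0.036
(np.int32(675), ((584.2681274414062, -252.0178985595703), (63.37198257446289, 47.65119934082031), 10.259891510009766), np.float64(30.663849030189816), array([ 584.3, -252.2,   30.7]))
(np.int32(754), ((548.59619140625, -61.13438415527344), (74.70231628417969, 52.03783416748047), 11.705071449279785), np.float64(30.141140858433502), array([549.7, -61.5,  30.1]))
(np.int32(3474), ((518.0350341796875, 111.17636108398438), (63.29434585571289, 235.76145935058594), 9.856940269470215), np.float64(29.951662750050012), array([518.5, 111.8,  30. ]))
0.044 0.056
(np.int32(2085), ((566.6543579101562, -153.92095947265625), (76.08800506591797, 140.63006591796875), 10.275710105895996), np.float64(50.14029070998516), array([ 564.4, -151.9,   50.1]))
(np.int32(581), ((542.1597290039062, -18.776111602783203), (75.71759796142578, 30.009328842163086), 10.055122375488281), np.float64(49.90947882577268), array([541.7, -18.6,  49.9]))
0.044 0.12
(np.int32(2659), ((566.6543579101562, -153.92095947265625), (76.08800506591797, 140.63006591796875), 10.275710105895996), np.float64(50.70912326321131),
[... 850 characters left out ...]
824726104736328), (79.78102111816406, 29.98487663269043), 10.037864685058594), np.float64(49.69455776945853), array([547.8, -17.6,  49.6]))
(np.int32(1561), ((567.884765625, -152.89625549316406), (79.26632690429688, 139.74766540527344), 10.042723655700684), np.float64(49.73889726232539), array([ 574.5, -153.9,   49.7]))
0.075 0.12
(np.int32(129), ((554.2503662109375, -111.26702880859375), (39.4737434387207, 16.100400924682617), 1.7129572629928589), np.float64(85.57930079454901), array([ 553.1, -109.9,   86. ]))
(np.int32(222), ((575.0059814453125, -187.2039337158203), (35.560569763183594, 19.970823287963867), 9.881979942321777), np.float64(97.99234968499887), array([ 581. , -185.3,   93.2]))
```

```bash
python3 -m crank '[{"dp":[0.82,0.94,-0.11],"angular":[0,0,-0.8]},{"dp":[0.82,0.94,-0.11],"angular":[0,0,-0.8]},{"dp":[0.82,0.94,-0.11],"angular":[0,0,-0.8]},{"dp":[0.82,0.94,-0.11],"angular":[0,0,-0.8]},{"dp":[0.82,0.94,-0.11],"angular":[0,0,-0.8]},{"dp":[0.82,0.94,-0.11],"angular":[0,0,-0.8]},{"dp":[0.82,0.94,-0.11],"angular":[0,0,-0.8]},{"dp":[0.82,0.94,-0.11],"angular":[0,0,-0.8]},{"dp":[0.82,0.94,-0.11],"angular":[0,0,-0.8]},{"dp":[0.82,0.94,-0.11],"angular":[0,0,-0.8]},{"dp":[0.82,0.94,-0.11],"angular":[0,0,-0.8]},{"dp":[0.82,0.94,-0.11],"angular":[0,0,-0.8]},{"dp":[0.82,0.94,-0.11],"angular":[0,0,-0.8]},{"dp":[0.82,0.94,-0.11],"angular":[0,0,-0.8]},{"dp":[0,0,0],"angular":[0,0,0]},{"dp":[0,0,0],"angular":[0,0,0]}]' 0
python3 - <<'E'
from h import *
from station import sense,vision
from scipy.spatial.transform import Rotation as R
np.set_printoptions(precision=4,suppress=True)
s=sense();d=vision.snapshot("wrist")
T=np.eye(4);T[:3,:3]=R.from_quat(s["tool_rot"]).as_matrix();T[:3,3]=s["tcp_pos"]
print(s["tcp_pos"],T[:3,:3]);W=cloud(d,T@d["mount"])
for a,b in((.044,.056),(.09,.105)):
    for r in rect(W,a,b,(0,560,0,420),200):print(a,r)
E
```

```text
t: 1.7
tcp_pos: [0.572, -0.1864, 0.2015]
tool_rot: [0.996, 0.09, -0.001, -0.0]
force: [-0.0, 0.6, -0.4]
finger_gap: 0.994
gripper_force: 0.0
[ 0.572  -0.1864  0.2015] [[ 0.9839  0.1787 -0.0014]
 [ 0.1787 -0.9839  0.0002]
 [-0.0014 -0.0004 -1.    ]]
0.044 (np.int32(249), ((695.8106689453125, -221.7879180908203), (41.6504020690918, 10.791869163513184), 55.489681243896484), np.float64(50.19130324420301), array([ 695.1079, -219.1646,   49.9837]))
0.044 (np.int32(4165), ((543.0543212890625, -17.861865997314453), (76.05867004394531, 31.989030838012695), 10.213603973388672), np.float64(51.14681266419369), array([545.393 , -19.6916,  50.7964]))
0.044 (np.int32(13463), ((567.3284301757812, -152.86013793945312), (75.9155502319336, 140.55209350585938), 10.27102279663086), np.float64(51.226232902837786), array([ 571.5783, -155.5908,   51.2211]))
0.09 (np.int32(1379), ((700.22705078125, -235.63204956054688), (15.706636428833008, 38.72459411621094), 9.841924667358398), np.float64(95.70352643634858), array([ 699.9951, -233.2662,   96.2625]))
0.09 (np.int32(1601), ((573.8361206054688, -187.54843139648438), (33.848655700683594, 19.918964385986328), 10.398981094360352), np.float64(100.88976217914033), array([ 575.2992, -187.3254,  100.4788]))
0.09 (np.int32(520), ((540.1106567382812, -112.95604705810547), (17.216800689697266, 16.453659057617188), 52.781715393066406), np.float64(94.99339356479689), array([ 541.458 , -113.4283,   94.646 ]))
```

```bash
python3 -m crank '[{"dp":[0.04,-0.04,-0.5],"angular":[0,0,0]},{"dp":[0,0,-0.5],"angular":[0,0,0]},{"dp":[0,0,-0.5],"angular":[0,0,0]},{"dp":[0,0,-0.5],"angular":[0,0,0]},{"dp":[0,0,-0.5],"angular":[0,0,0]},{"dp":[0,0,-0.5],"angular":[0,0,0]},{"dp":[0,0,-0.5],"angular":[0,0,0]},{"dp":[0,0,-0.5],"angular":[0,0,0]},{"dp":[0,0,0],"angular":[0,0,0]},{"dp":[0,0,0],"angular":[0,0,0]}]' 0 60 &&
python3 -m crank '[{"dp":[0,0,0],"angular":[0,0,0]},{"dp":[0,0,0],"angular":[0,0,0]},{"dp":[0,0,0],"angular":[0,0,0]},{"dp":[0,0,0],"angular":[0,0,0]},{"dp":[0,0,0],"angular":[0,0,0]},{"dp":[0,0,0],"angular":[0,0,0]},{"dp":[0,0,0],"angular":[0,0,0]},{"dp":[0,0,0],"angular":[0,0,0]},{"dp":[0,0,0],"angular":[0,0,0]},{"dp":[0,0,0],"angular":[0,0,0]}]' 1 60
```

```text
t: 2.75
tcp_pos: [0.573, -0.1887, 0.0818]
tool_rot: [0.996, 0.088, -0.0, -0.0]
force: [-0.0, 0.1, -1.4]
finger_gap: 1.001
gripper_force: 0.0
t: 3.75
tcp_pos: [0.5734, -0.1884, 0.0826]
tool_rot: [0.996, 0.089, 0.0, 0.0]
force: [-1.1, 1.5, 6.2]
finger_gap: 0.228
gripper_force: 59.3
```

```bash
python3 -m crank '[{"dp":[-0.042,0.23,0],"angular":[0,0,0]},{"dp":[-0.042,0.23,0],"angular":[0,0,0]},{"dp":[-0.042,0.23,0],"angular":[0,0,0]},{"dp":[-0.042,0.23,0],"angular":[0,0,0]},{"dp":[-0.042,0.23,0],"angular":[0,0,0]},{"dp":[-0.042,0.23,0],"angular":[0,0,0]},{"dp":[0,0,0],"angular":[0,0,0]}]' &&
python3 -m crank '[{"dp":[-0.042,0.23,0],"angular":[0,0,0]},{"dp":[-0.042,0.23,0],"angular":[0,0,0]},{"dp":[-0.042,0.23,0],"angular":[0,0,0]},{"dp":[-0.042,0.23,0],"angular":[0,0,0]},{"dp":[-0.042,0.23,0],"angular":[0,0,0]},{"dp":[-0.042,0.23,0],"angular":[0,0,0]}]' && python3 -m crank '[{"dp":[-0.018,0.1,0],"angular":[0,0,0]},{"dp":[-0.018,0.1,0],"angular":[0,0,0]}]'
```

```text
t: 4.45
tcp_pos: [0.5658, -0.1461, 0.0826]
tool_rot: [0.996, 0.089, 0.0, -0.0]
force: [0.0, 1.3, 5.9]
finger_gap: 0.226
gripper_force: 59.6
t: 5.05
tcp_pos: [0.5587, -0.1062, 0.0826]
tool_rot: [0.996, 0.089, 0.001, 0.001]
force: [-1.0, -3.4, 5.1]
finger_gap: 0.227
gripper_force: 59.4
t: 5.25
tcp_pos: [0.5576, -0.1, 0.0826]
tool_rot: [0.996, 0.089, 0.001, 0.001]
force: [-1.6, -2.3, 4.9]
finger_gap: 0.229
gripper_force: 59.5
```

```bash
cat > ok.py <<'E'
from station import sense
import sys
s=sense();f=s["force"]@[-.178,.984,0];a=s["tcp_pos"]@[-.178,.984,0]
print("along %.1f mm  force %.2f"%(a*1000,f));sys.exit(f<-6)
E
M() { :; }
python3 -m crank '[{"dp":[-0.012,0.066,0],"angular":[0,0,0]},{"dp":[-0.012,0.066,0],"angular":[0,0,0]}]' >/dev/null && python3 ok.py &&
python3 -m crank '[{"dp":[-0.012,0.066,0],"angular":[0,0,0]},{"dp":[-0.012,0.066,0],"angular":[0,0,0]}]' >/dev/null && python3 ok.py &&
python3 -m crank '[{"dp":[-0.012,0.066,0],"angular":[0,0,0]},{"dp":[-0.012,0.066,0],"angular":[0,0,0]}]' >/dev/null && python3 ok.py &&
python3 -m crank '[{"dp":[-0.012,0.066,0],"angular":[0,0,0]},{"dp":[-0.012,0.066,0],"angular":[0,0,0]}]' >/dev/null && python3 ok.py &&
python3 -m crank '[{"dp":[-0.012,0.066,0],"angular":[0,0,0]},{"dp":[-0.012,0.066,0],"angular":[0,0,0]}]' >/dev/null && python3 ok.py &&
python3 -m crank '[{"dp":[-0.012,0.066,0],"angular":[0,0,0]},{"dp":[-0.012,0.066,0],"angular":[0,0,0]}]' >/dev/null && python3 ok.py &&
python3 -m crank '[{"dp":[-0.012,0.066,0],"angular":[0,0,0]},{"dp":[-0.012,0.066,0],"angular":[0,0,0]}]' >/dev/null && python3 ok.py &&
python3 -m crank '[{"dp":[-0.012,0.066,0],"angular":[0,0,0]},{"dp":[-0.012,0.066,0],"angular":[0,0,0]}]' >/dev/null && python3 ok.py
```

```text
along -193.7 mm  force -2.88False
```

```bash
sed -i 's/sys.exit(f<-6)/sys.exit(int(f<-6))/' ok.py
python3 -m crank '[{"dp":[-0.012,0.066,0],"angular":[0,0,0]},{"dp":[-0.012,0.066,0],"angular":[0,0,0]}]' >/dev/null && python3 ok.py &&
python3 -m crank '[{"dp":[-0.012,0.066,0],"angular":[0,0,0]},{"dp":[-0.012,0.066,0],"angular":[0,0,0]}]' >/dev/null && python3 ok.py &&
python3 -m crank '[{"dp":[-0.012,0.066,0],"angular":[0,0,0]},{"dp":[-0.012,0.066,0],"angular":[0,0,0]}]' >/dev/null && python3 ok.py &&
python3 -m crank '[{"dp":[-0.012,0.066,0],"angular":[0,0,0]},{"dp":[-0.012,0.066,0],"angular":[0,0,0]}]' >/dev/null && python3 ok.py &&
python3 -m crank '[{"dp":[-0.012,0.066,0],"angular":[0,0,0]},{"dp":[-0.012,0.066,0],"angular":[0,0,0]}]' >/dev/null && python3 ok.py &&
python3 -m crank '[{"dp":[-0.012,0.066,0],"angular":[0,0,0]},{"dp":[-0.012,0.066,0],"angular":[0,0,0]}]' >/dev/null && python3 ok.py &&
python3 -m crank '[{"dp":[-0.012,0.066,0],"angular":[0,0,0]},{"dp":[-0.012,0.066,0],"angular":[0,0,0]}]' >/dev/null && python3 ok.py &&
python3 -m crank '[{"dp":[-0.012,0.066,0],"angular":[0,0,0]},{"dp":[-0.012,0.066,0],"angular":[0,0,0]}]' >/dev/null && python3 ok.py
```

```text
along -189.7 mm  force -2.13
along -185.7 mm  force -2.31
along -181.7 mm  force -2.68
along -177.7 mm  force -2.25
along -173.6 mm  force -2.26
along -169.6 mm  force -3.27
along -165.6 mm  force -3.02
along -161.6 mm  force -2.80
```

```bash
python3 -m crank '[{"dp":[-0.012,0.066,0],"angular":[0,0,0]},{"dp":[-0.012,0.066,0],"angular":[0,0,0]}]' >/dev/null && python3 ok.py &&
python3 -m crank '[{"dp":[-0.012,0.066,0],"angular":[0,0,0]},{"dp":[-0.012,0.066,0],"angular":[0,0,0]}]' >/dev/null && python3 ok.py &&
python3 -m crank '[{"dp":[-0.012,0.066,0],"angular":[0,0,0]},{"dp":[-0.012,0.066,0],"angular":[0,0,0]}]' >/dev/null && python3 ok.py &&
python3 -m crank '[{"dp":[-0.012,0.066,0],"angular":[0,0,0]},{"dp":[-0.012,0.066,0],"angular":[0,0,0]}]' >/dev/null && python3 ok.py &&
python3 -m crank '[{"dp":[-0.012,0.066,0],"angular":[0,0,0]},{"dp":[-0.012,0.066,0],"angular":[0,0,0]}]' >/dev/null && python3 ok.py &&
python3 -m crank '[{"dp":[-0.012,0.066,0],"angular":[0,0,0]},{"dp":[-0.012,0.066,0],"angular":[0,0,0]}]' >/dev/null && python3 ok.py &&
python3 -m crank '[{"dp":[-0.012,0.066,0],"angular":[0,0,0]},{"dp":[-0.012,0.066,0],"angular":[0,0,0]}]' >/dev/null && python3 ok.py &&
python3 -m crank '[{"dp":[-0.012,0.066,0],"angular":[0,0,0]},{"dp":[-0.012,0.066,0],"angular":[0,0,0]}]' >/dev/null && python3 ok.py &&
python3 -m crank '[{"dp":[-0.012,0.066,0],"angular":[0,0,0]},{"dp":[-0.012,0.066,0],"angular":[0,0,0]}]' >/dev/null && python3 ok.py &&
python3 -m crank '[{"dp":[-0.012,0.066,0],"angular":[0,0,0]},{"dp":[-0.012,0.066,0],"angular":[0,0,0]}]' >/dev/null && python3 ok.py &&
python3 -m crank '[{"dp":[-0.012,0.066,0],"angular":[0,0,0]},{"dp":[-0.012,0.066,0],"angular":[0,0,0]}]' >/dev/null && python3 ok.py &&
python3 -m crank '[{"dp":[-0.012,0.066,0],"angular":[0,0,0]},{"dp":[-0.012,0.066,0],"angular":[0,0,0]}]' >/dev/null && python3 ok.py
```

```text
along -157.5 mm  force -3.80
along -153.5 mm  force -3.03
along -149.5 mm  force -2.60
along -145.4 mm  force -3.52
along -141.4 mm  force -2.43
along -137.4 mm  force -2.41
along -133.3 mm  force -2.17
along -129.3 mm  force -2.90
along -125.3 mm  force -2.95
along -121.2 mm  force -2.31
along -117.2 mm  force -3.23
along -113.2 mm  force -2.78
```

```bash
python3 -m crank '[{"dp":[-0.012,0.066,0],"angular":[0,0,0]},{"dp":[-0.012,0.066,0],"angular":[0,0,0]}]' >/dev/null && python3 ok.py &&
python3 -m crank '[{"dp":[-0.012,0.066,0],"angular":[0,0,0]},{"dp":[-0.012,0.066,0],"angular":[0,0,0]}]' >/dev/null && python3 ok.py &&
python3 -m crank '[{"dp":[-0.012,0.066,0],"angular":[0,0,0]},{"dp":[-0.012,0.066,0],"angular":[0,0,0]}]' >/dev/null && python3 ok.py &&
python3 -m crank '[{"dp":[-0.012,0.066,0],"angular":[0,0,0]},{"dp":[-0.012,0.066,0],"angular":[0,0,0]}]' >/dev/null && python3 ok.py &&
python3 -m crank '[{"dp":[-0.012,0.066,0],"angular":[0,0,0]},{"dp":[-0.012,0.066,0],"angular":[0,0,0]}]' >/dev/null && python3 ok.py &&
python3 -m crank '[{"dp":[-0.012,0.066,0],"angular":[0,0,0]},{"dp":[-0.012,0.066,0],"angular":[0,0,0]}]' >/dev/null && python3 ok.py &&
python3 -m crank '[{"dp":[-0.012,0.066,0],"angular":[0,0,0]},{"dp":[-0.012,0.066,0],"angular":[0,0,0]}]' >/dev/null && python3 ok.py &&
python3 -m crank '[{"dp":[-0.012,0.066,0],"angular":[0,0,0]},{"dp":[-0.012,0.066,0],"angular":[0,0,0]}]' >/dev/null && python3 ok.py &&
python3 -m crank '[{"dp":[-0.012,0.066,0],"angular":[0,0,0]},{"dp":[-0.012,0.066,0],"angular":[0,0,0]}]' >/dev/null && python3 ok.py &&
python3 -m crank '[{"dp":[-0.012,0.066,0],"angular":[0,0,0]},{"dp":[-0.012,0.066,0],"angular":[0,0,0]}]' >/dev/null && python3 ok.py
```

```text
along -109.2 mm  force -3.11
along -105.1 mm  force -2.05
along -101.1 mm  force -2.65
along -97.1 mm  force -2.46
along -93.1 mm  force -2.03
along -89.0 mm  force -2.78
along -85.0 mm  force -2.18
along -80.9 mm  force -2.17
along -76.9 mm  force -2.57
along -73.3 mm  force -6.12
```

```bash
python3 -m crank '[{"dp":[-0.009,0.05,0],"angular":[0,0,0]},{"dp":[-0.009,0.05,0],"angular":[0,0,0]}]' >/dev/null; python3 ok.py
python3 -m crank '[{"dp":[0,0,0],"angular":[0,0,0]},{"dp":[0,0,0],"angular":[0,0,0]},{"dp":[0,0,0],"angular":[0,0,0]}]' ; python3 ok.py
```

```text
along -70.9 mm  force -7.46
t: 11.95
tcp_pos: [0.5352, 0.0249, 0.0826]
tool_rot: [0.996, 0.089, 0.001, 0.001]
force: [-0.5, -5.8, 4.8]
finger_gap: 0.22
gripper_force: 59.5
along -70.7 mm  force -5.59
```

```bash
python3 -m crank '[{"dp":[-0.009,0.05,0],"angular":[0,0,0]},{"dp":[-0.009,0.05,0],"angular":[0,0,0]}]' >/dev/null; python3 ok.py
python3 -m crank '[{"dp":[0,0,0],"angular":[0,0,0]},{"dp":[0,0,0],"angular":[0,0,0]},{"dp":[0,0,0],"angular":[0,0,0]},{"dp":[0,0,0],"angular":[0,0,0]}]' >/dev/null; python3 ok.py
```

```text
along -68.5 mm  force -10.55
along -68.3 mm  force -7.40
```

```bash
python3 -m crank '[{"dp":[0.027,-0.148,0],"angular":[0,0,0]},{"dp":[0.027,-0.148,0],"angular":[0,0,0]},{"dp":[0.027,-0.148,0],"angular":[0,0,0]},{"dp":[0.027,-0.148,0],"angular":[0,0,0]},{"dp":[0.027,-0.148,0],"angular":[0,0,0]},{"dp":[0.027,-0.148,0],"angular":[0,0,0]},{"dp":[0,0,0],"angular":[0,0,0]},{"dp":[0,0,0],"angular":[0,0,0]},{"dp":[0,0,0],"angular":[0,0,0]}]'; python3 ok.py
python3 - <<'E'
from h import *
from station import sense,vision
for n in("top","scene"):
    d=vision.snapshot(n);W=cloud(d);cv2.imwrite(f"pics/{n}1.png",d["image"])
    for r in rect(W,.044,.056,(125,455,170,290),60):print(n,r)
E
```

```text
t: 13.45
tcp_pos: [0.5392, 0.0024, 0.0826]
tool_rot: [0.996, 0.089, 0.001, 0.0]
force: [1.2, -0.5, 5.8]
finger_gap: 0.225
gripper_force: 59.6
along -93.6 mm  force -0.74
top (np.int32(99), ((626.3551025390625, 255.34170532226562), (22.893802642822266, 66.59825134277344), 49.791255950927734), np.float64(52.02858484845796), array([624.13527803, 254.5200732 ,  51.20122485]))
top (np.int32(462), ((524.253173828125, 81.34883117675781), (76.04049682617188, 47.375953674316406), 9.7547607421875), np.float64(49.65807707522546), array([523.62808703,  88.76095637,  49.72724898]))
top (np.int32(582), ((514.052490234375, 137.39068603515625), (75.6679458618164, 29.921981811523438), 10.14466667175293), np.float64(49.6157212150593), array([513.66395508, 137.27526054,  49.67215888]))
scene (np.int32(370), ((515.7391967773438, 138.29168701171875), (79.8702392578125, 30.281017303466797), 10.314605712890625), np.float64(49.80323709679024), array([519.43011563, 138.11007428,  49.57742461]))
scene (np.int32(1339), ((534.0175170898438, 36.55127716064453), (79.45735168457031, 139.7354278564453), 9.921429634094238), np.float64(49.875256975529304), array([542.75602842,  35.94349242,  49.735749  ]))
scene (np.int32(103), ((648.4257202148438, 251.75563049316406), (53.20659255981445, 26.58346939086914), 21.911636352539062), np.float64(50.79344480854597), array([659.19671376, 253.98418148,  50.50830749]))
scene (np.int32(130), ((728.0702514648438, -226.47801208496094), (23.010963439941406, 50.20172119140625), 24.929641723632812), np.float64(49.61108902022349), array([ 732.20908572, -224.72144414,   49.95766509]))
```

View pics/scene1.png

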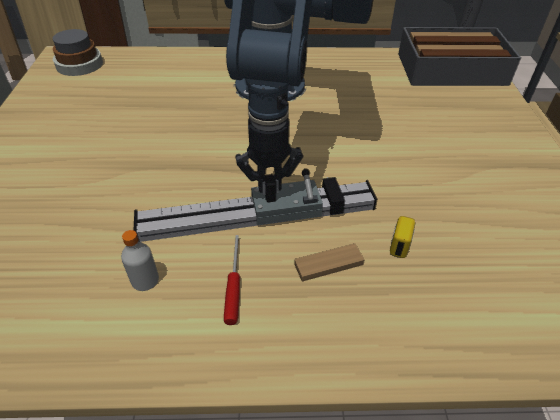

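```bash
python3 -m crank '[{"dp":[0,0,0],"angular":[0,0,0]},{"dp":[0,0,0],"angular":[0,0,0]},{"dp":[0,0,0],"angular":[0,0,0]},{"dp":[0,0,0],"angular":[0,0,0]},{"dp":[0,0,0],"angular":[0,0,0]},{"dp":[0,0,0],"angular":[0,0,0]}]' 0.3 60
python3 -m crank '[{"dp":[0,0,0.3],"angular":[0,0,0]},{"dp":[0,0,0.5],"angular":[0,0,0]},{"dp":[0,0,0.5],"angular":[0,0,0]},{"dp":[0,0,0.5],"angular":[0,0,0]},{"dp":[0,0,0.5],"angular":[0,0,0]},{"dp":[0,0,0.5],"angular":[0,0,0]},{"dp":[0,0,0.4],"angular":[0,0,0]},{"dp":[0,0,0],"angular":[0,0,0]},{"dp":[0,0,0],"angular":[0,0,0]}]'
python3 - <<'E'
from h import *
from station import sense,vision
from scipy.spatial.transform import Rotation as R
s=sense();d=vision.snapshot("wrist")
T=np.eye(4);T[:3,:3]=R.from_quat(s["tool_rot"]).as_matrix();T[:3,3]=s["tcp_pos"]
W=cloud(d,T@d["mount"])
for a,b in((.044,.056),(.075,.089),(.089,.105)):
    for r in rect(W,a,b,(0,560,0,420),200):print(a,r)
E
```

```text
t: 14.15
tcp_pos: [0.5385, 0.0025, 0.082]
tool_rot: [0.996, 0.089, -0.0, -0.0]
force: [0.1, 0.5, -0.8]
finger_gap: 0.702
gripper_force: 0.0
t: 15.05
tcp_pos: [0.5384, 0.0025, 0.1783]
tool_rot: [0.996, 0.089, 0.0, 0.0]
force: [-0.0, -0.4, 0.5]
finger_gap: 0.698
gripper_force: 0.0
0.044 (np.int32(4766), ((515.0172119140625, 138.1587371826172), (76.24459838867188, 31.26723861694336), 10.339893341064453), np.float64(51.14021435311258), array([517.57829432, 137.16937202,  50.8293118 ]))
0.044 (np.int32(15650), ((533.1643676757812, 36.84085464477539), (76.1846694946289, 140.30001831054688), 10.136061668395996), np.float64(51.201000895381824), array([537.90680236,  34.25202295,  51.189772  ]))
0.075 (np.int32(893), ((522.6614990234375, 80.4477767944336), (40.46821594238281, 13.706207275390625), 16.42513656616211), np.float64(82.22105021111254), array([526.61324632,  79.75791111,  82.04182546]))
0.089 (np.int32(1965), ((539.99853515625, 2.4559898376464844), (33.5153923034668, 20.01160430908203), 9.997579574584961), np.float64(100.86933098677461), array([541.74162285,   2.8045612 , 100.29758285]))
0.089 (np.int32(671), ((506.3568420410156, 77.30252075195312), (18.126195907592773, 17.510805130004883), 59.12221908569336), np.float64(94.64878871781949), array([508.11039935,  76.47961429,  94.25113288]))
```

```bash
python3 -m crank '[{"dp":[-0.29,0.618,0],"angular":[0,0,0]},{"dp":[-0.29,0.618,0],"angular":[0,0,0]},{"dp":[-0.29,0.618,0],"angular":[0,0,0]},{"dp":[-0.29,0.618,0],"angular":[0,0,0]},{"dp":[0,0,0],"angular":[0,0,0]},{"dp":[0,0,0],"angular":[0,0,0]},{"dp":[0,0,0],"angular":[0,0,0]},{"dp":[0,0,0],"angular":[0,0,0]},{"dp":[0,0,0],"angular":[0,0,0]},{"dp":[0,0,0],"angular":[0,0,0]}]' 1 30
python3 -m crank '[{"dp":[0,0,-0.5],"angular":[0,0,0]},{"dp":[0,0,-0.5],"angular":[0,0,0]},{"dp":[0,0,-0.5],"angular":[0,0,0]},{"dp":[0,0,-0.2],"angular":[0,0,0]},{"dp":[0,0,-0.2],"angular":[0,0,0]},{"dp":[0,0,0],"angular":[0,0,0]}]'
```

```text
t: 16.1
tcp_pos: [0.5039, 0.0762, 0.1781]
tool_rot: [0.996, 0.088, 0.0, 0.0]
force: [0.3, -0.6, 0.1]
finger_gap: 0.002
gripper_force: 0.0
t: 16.7
tcp_pos: [0.5035, 0.0766, 0.1207]
tool_rot: [0.996, 0.089, -0.0, -0.0]
force: [0.5, 0.1, 0.3]
finger_gap: 0.002
gripper_force: 0.0
```

```bash
python3 -m crank '[{"dp":[0,0,-0.1],"angular":[0,0,0]},{"dp":[0,0,-0.1],"angular":[0,0,0]},{"dp":[0,0,-0.1],"angular":[0,0,0]},{"dp":[0,0,-0.1],"angular":[0,0,0]},{"dp":[0,0,-0.1],"angular":[0,0,0]},{"dp":[0,0,-0.1],"angular":[0,0,0]}]'
python3 -m crank '[{"dp":[0,0,-0.1],"angular":[0,0,0]},{"dp":[0,0,-0.1],"angular":[0,0,0]},{"dp":[0,0,-0.1],"angular":[0,0,0]},{"dp":[0,0,-0.1],"angular":[0,0,0]},{"dp":[0,0,0],"angular":[0,0,0]}]'
```

```text
t: 17.3
tcp_pos: [0.5034, 0.0767, 0.1029]
tool_rot: [0.996, 0.089, -0.0, -0.0]
force: [-0.5, 0.2, 1.5]
finger_gap: -0.001
gripper_force: 1.0
t: 17.8
tcp_pos: [0.504, 0.0766, 0.0906]
tool_rot: [0.996, 0.088, 0.0, -0.0]
force: [-0.3, 0.4, -0.1]
finger_gap: 0.0
gripper_force: 0.0
```

```bash
python3 -m crank '[{"dp":[0,0,-0.05],"angular":[0,0,0]},{"dp":[0,0,-0.05],"angular":[0,0,0]}]'
python3 -m crank '[{"dp":[0,0,-0.03],"angular":[0,0,0]},{"dp":[0,0,0],"angular":[0,0,0]}]'
```

```text
t: 18.0
tcp_pos: [0.5039, 0.0766, 0.0881]
tool_rot: [0.996, 0.089, 0.0, 0.0]
force: [-2.3, -0.6, 1.8]
finger_gap: -0.002
gripper_force: 0.6
t: 18.2
tcp_pos: [0.5038, 0.0766, 0.0871]
tool_rot: [0.996, 0.089, 0.0, 0.0]
force: [-0.6, -0.1, 0.4]
finger_gap: 0.0
gripper_force: 0.3
```

```bash
python3 -m crank '[{"dp":[0,0,-0.04],"angular":[0,0,0]},{"dp":[0,0,0],"angular":[0,0,0]},{"dp":[0,0,0],"angular":[0,0,0]}]'
python3 -m crank '[{"dp":[0,0,0.3],"angular":[0,0,0]},{"dp":[0,0,0.6],"angular":[0,0,0]},{"dp":[0,0,0.8],"angular":[0,0,0]},{"dp":[0,0,0.8],"angular":[0,0,0]},{"dp":[-0.5,0,0.8],"angular":[0,0,0]},{"dp":[-0.5,0,0.5],"angular":[0,0,0]},{"dp":[0,0,0],"angular":[0,0,0]},{"dp":[0,0,0],"angular":[0,0,0]}]'
python3 - <<'E'
from h import *
from station import sense,vision
from scipy.spatial.transform import Rotation as R
s=sense();d=vision.snapshot("wrist")
T=np.eye(4);T[:3,:3]=R.from_quat(s["tool_rot"]).as_matrix();T[:3,3]=s["tcp_pos"]
W=cloud(d,T@d["mount"]);cv2.imwrite("pics/w2.png",d["image"])
for a,b in((.044,.056),(.059,.08),(.08,.105)):
    for r in rect(W,a,b,(0,560,0,420),150):print(a,r)
d=vision.snapshot("scene");cv2.imwrite("pics/s2.png",cv2.resize(d["image"][130:250,200:400],None,fx=4,fy=4));W=cloud(d)
for a,b in((.044,.056),(.059,.08)):
    for r in rect(W,a,b,(125,400,150,240),60):print("scene",a,r)
E
```

```text
t: 18.5
tcp_pos: [0.5038, 0.0766, 0.0866]
tool_rot: [0.996, 0.089, 0.0, 0.0]
force: [-1.4, 0.1, 5.8]
finger_gap: 0.003
gripper_force: 2.9
t: 19.3
tcp_pos: [0.4743, 0.0767, 0.2004]
tool_rot: [0.996, 0.089, 0.001, 0.0]
force: [0.7, 0.4, -0.5]
finger_gap: -0.0
gripper_force: 0.0
0.044 (np.int32(4457), ((514.8425903320312, 138.63644409179688), (74.80992889404297, 30.42432403564453), 10.231937408447266), np.float64(51.147781829965936), array([516.60802273, 138.26498106,  51.04478552]))
0.044 (np.int32(15107), ((532.9840087890625, 36.93235778808594), (74.86727905273438, 139.84393310546875), 10.140246391296387), np.float64(51.13588711464623), array([534.81597665,  39.59646446,  51.17339077]))
0.059 (np.int32(2356), ((524.3812866210938, 81.0079345703125), (69.101806640625, 29.807926177978516), 10.190566062927246), np.float64(66.85585816139161), array([530.72993544,  82.16934222,  66.10753995]))
0.059 (np.int32(473), ((541.1498413085938, 10.423337936401367), (14.224444389343262, 36.59703826904297), 75.25750732421875), np.float64(70.76351440800505), array([539.42406588,  11.85905993,  70.18563
[... 362 characters left out ...]
71575184202548), array([519.19802827, 138.00693144,  49.52787063]))
scene 0.044 (np.int32(1416), ((534.09765625, 36.69883728027344), (79.43570709228516, 139.83340454101562), 10.3080472946167), np.float64(49.96728116165172), array([541.07494057,  34.19172838,  49.8841337 ]))
scene 0.059 (np.int32(190), ((529.1328735351562, 78.57306671142578), (66.65465545654297, 29.194583892822266), 17.543588638305664), np.float64(65.27852683768093), array([533.09302941,  81.46248071,  64.66728243]))
scene 0.059 (np.int32(89), ((546.5492553710938, -2.8976669311523438), (37.912818908691406, 16.54669189453125), 42.45762252807617), np.float64(69.78957421878029), array([553.19983776,   2.17128628,  69.70711411]))
```

View pics/s2.png

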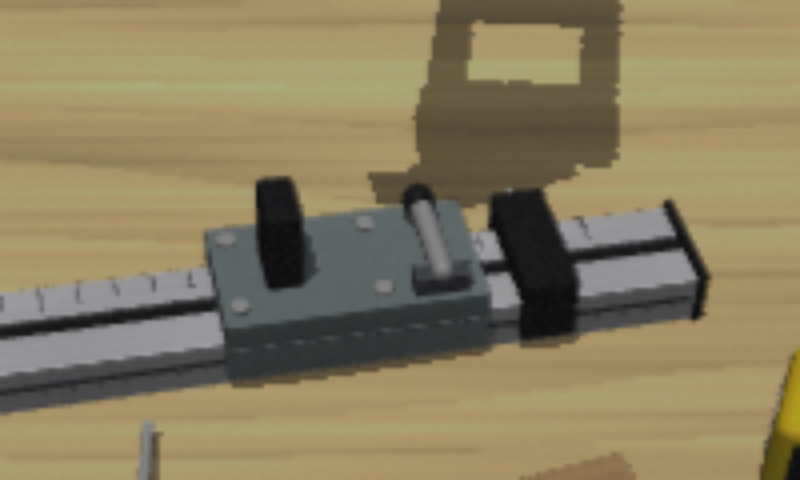

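The picture shows the lever flat, with its ball at crop pixel (418,195). There is an open gap between stop and marker around (490,260), about 18 mm, and the arm is clear.

```bash
python3 -c "
from station import order
print(order.sign_off())"
```

```text
the job is handed in; nothing more can be done
None
```

The marker is left at the tight spot, the stop is backed off about 18 mm with its lock lever pressed flat, the arm is clear, and I have handed the job in at about 19 s; the sign-off gave no verdict.

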